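# Lock the sprung tilt table level with its bar

## Task

Lock the sprung tilt table level. Lift the locking bar out of its cradle, set it down flat on the open bench and let go of it to change your grip, then lay it across the raised plate, press until the plate lies level, and slide the bar under both yellow hooks until it is fully home against their posts and centred between them. Let go, leaving the plate locked level, and leave the glue jar and thread spool beside the table and the black bottle behind the cradle standing where they are.

Things in the scene. Friction and masses are not known exactly. Their poses are not given: they have to be found in the camera images.
- tilt_stand: fixed stand of the tilt table: grey base 180 x 200 mm (x -95 to +85, y +-100 mm), origin on the bench under its middle. An aluminium plate 100 mm wide (y +-50) is hinged along y at x -75, z 30; springs raise its +x edge. Level, its top is at z 38, from x -71 to +62. A grey guard rail (x +65 to +71, to z 75) leaves no room for a finger behind the bar's grip once home
- hook_left (a point): mouth of the yellow hook at the stand's +y side: stand x +28, y +78, z +53 mm. An upright post (its -x face at stand x +56) carries an arm reaching back to x +28 over y +68 to +88 (underside z 53, top z 61), with a lip flared up to x +14, z 68. Open towards -x. A 12 mm bar has 3 mm play above the level plate
- hook_right (a point): the same for the mirrored hook at the stand's -y side: stand x +28, y -78, z +53 mm
- tilt_plate (a joint): angle of the plate (rad): 0 = level on its stops, 0.33 = fully raised, as it stands at rest. Sprung upward: pressing it level takes about 11 N above x 0 of the stand, 7 N near its free edge
- plate_edge (a point): middle of the top of the plate's free (+x) edge: 137 mm from the hinge, about 82 mm above the bench when raised, 38 mm when level
- lock_point (a point): on the stand at x +48, y 0, z +38: where the lock bar's origin lies when it is home (its long y axis along the stand's y, either way round)
- lock_bar: loose locking bar, 0.15 to 0.31 kg: steel, 190 mm long (its y) x 16 wide (x) x 12 mm thick; in the middle a hub 26 (x) x 36 (y) x 12 mm with a red plastic grip on it, 22 (x) x 34 (y) mm, z 12 to 48. Origin: centre of the underside. Same end for end. Starts in the cradle, axes parallel to it
- cradle: fixed cradle, base 64 x 170 x 8 mm, origin on the bench under its middle. Two open-topped aluminium saddles at y +-21 to +-75 hold the bar, underside at z 14; their walls (x +-10 to +-16) rise to z 58, so fingers reach the red grip only on its two x faces, between the saddles (42 mm gap). The bar lifts straight out
- glue_jar: amber glue jar with black lid, 60 mm across, 92 mm tall, loose, standing on the bench beside the stand; origin under its middle. Bystander: leave it (similar ones stand far back)
- spool: white thread spool with dark flanges, 38 mm across, 50 mm tall, loose, standing on the other side of the stand; origin under its middle. Bystander: leave it (similar ones stand far back)
- edge_dressing: small black bottle, 47 x 42 mm, 131 mm tall, loose, standing behind the cradle; origin under its middle. Bystander: leave it (a similar one stands far back). Other small things lie on the bench only at world x above 0.68 m or y below -0.42 m

How it is judged:
On the way, in this order (a step that is already met when the one before it is completed fails the run):
1. the locking bar is lifted clear of its cradle (z of lock_bar in the frame of cradle above 0.065 m), for 0.1 s.
2. the bar lies flat and still on the open bench, let go (height (world z) of lock_bar below 0.007 m and angle between lock_bar's own z axis and vertical below 0.1 rad and linear speed of lock_bar below 0.02 m/s and contact force between the fingers and lock_bar below 0.1 N), for 0.2 s.
3. the plate is pressed level (value of joint tilt_plate below 0.045 rad), for 0.1 s.
At the end, for the whole second after the job is handed in: the plate is held level (within 0.045 rad, 2.6 degrees) by the bar, which lies flat under both hooks, its middle within 8 mm of fully home against the posts and within 12 mm of centred, square to the posts within 0.08 rad, at rest and let go (value of joint tilt_plate below 0.045 rad and x of lock_bar in the frame of tilt_stand between 0.04 and 0.056 m and y of lock_bar in the frame of tilt_stand between -0.012 and 0.012 m and z of lock_bar in the frame of tilt_stand between 0.034 and 0.046 m and angle between the y axis of lock_bar and the y axis of tilt_stand, either way round below 0.08 rad and angle between lock_bar's own z axis and vertical below 0.1 rad and linear speed of lock_bar below 0.01 m/s and contact force between the fingers and lock_bar below 0.1 N); the robot touches nothing.
It fails at once if the glue jar is moved more than 20 mm or tipped (distance of glue_jar from where it was at the start of the episode above 0.02 m or angle between glue_jar's own z axis and vertical above 0.3 rad).
It fails at once if the thread spool is moved more than 20 mm or tipped (distance of spool from where it was at the start of the episode above 0.02 m or angle between spool's own z axis and vertical above 0.3 rad).
It fails at once if the black bottle is moved more than 20 mm or tipped (distance of edge_dressing from where it was at the start of the episode above 0.02 m or angle between edge_dressing's own z axis and vertical above 0.3 rad).
It also fails if it takes over 64 s, if anything falls off the work surface, if the arm or the gripper's body presses on something with over 40 N, if the wrist force passes 120 N, or if a joint passes its speed limit or range.

## Robot

A 7-joint arm with a two-finger parallel gripper is mounted at the origin on a cart in front of the work surface, level with it; the furniture and walls round the work are solid. World frame = base frame: x ahead of the robot, y to its left, z up, the work surface at z = 0. Lengths are in m, angles in rad, forces in N, time in s.
With the tool pointing down it reaches from about 0.35 to 0.9 m from the base axis. Payload 7.2 kg.
Tool frame: the origin (TCP) lies midway between the tips of the shut fingers; the grasp point (between the pads) lies 19 mm behind it; z points along the fingers, y is the line along which they close (so a half turn about z gives the same grasp; the last joint's range is limited). The gripper opens to 85 mm and grips with 20 to 120 N. Pads are 22 mm wide; open, the fingers measure 114 mm over their backs; the gripper's body (76 mm by 85 mm) begins 54 mm behind the grasp point. The pads swing forward as they close: fully open they stand 13 mm farther back than shut.
Start: joints at [-0.068, 0.411, -0.013, 1.596, 0.006, 1.134, -0.082], TCP at [0.625, -0, 0.231] pointing down, gripper open.
Joint ranges: [-2.95, 2.95], [-0.29, 1.99], [-1.47, 1.44], [0.14, 2.54], [-1.03, 4.17], [0.13, 1.85], [-2.86, 2.86]. Speed limits (rad/s): [2.39, 2.39, 3.01, 3.01, 3.14, 3.14, 3.14].

## Interface

Orientations are given as a unit quaternion [x, y, z, w].
In Python, from station import bot gives the robot as it stands.
- The arm moves only by the tool jog_arm, never from a script. Its argument "plan" is a list of rows, each a list of 7 numbers: the turn, a rotation vector about the tool's x, y, z normalised to -1 to 1, where 1 is pi rad, then the shift along the tool's x, y, z normalised to -1 to 1, where 1 is 5 cm, then the closure, from -1 (fully open) to 1 (shut). A call has 1 to 20 rows; each row shifts and turns the commanded pose from where the row before left it, along the tool's axes as they then stand; what a row does not reach is not made up. A row lasts 1/8 s, in which the tool goes at most 62.5 mm and 10.7 degrees, less where a joint would pass 70% of its speed; a pose out of reach is approached as far as the arm can. A call with a number of a shift or a turn outside -1 to 1 is refused whole. A call with a gripper value outside its range is refused whole. The fingers move at their own pace and stop on an object; the grip force is fixed at half the most. Time passes only in rows, so rows that do not move let the fingers close. It gives the time, the measured TCP pose, the force, the opening and the grip force at its end, in the units of the state.
- bot.get_state(): the state, without advancing time (a new reading comes with each control period).
- bot.get_image(name): name is "scene" or "side" or "wrist"; returns the picture (480x640x3 uint8, blue, green, red); there is no depth.
- bot.camera_model(name): a dict with "fov_y" (degrees; the focal length in pixels is half the picture's height over the tangent of half this angle, whatever the lens; pixels are square), "cx", "cy" (the principal point, pixels), "extrinsics" (4x4, takes a point from camera to world coordinates). Camera axes: x right, y down, z forward; pixel columns grow to the right and rows downward; lengths in m; the calibration is good to about 2 mm. A picture is of the moment at which its call begins: read the wrist's pose just before it. camera_model takes no time and is no camera call; for the wrist camera it gives the pose at the moment of the call.
- bot.finish_job(): hands the job in; it is judged then, once.
The state is a dict: "t": time; "joint_pos": joint angles; "dq": joint speeds; "tau": joint torques, N m; "tool_pos": TCP position; "eef_rot": TCP orientation; "force": force on the tool from outside, world axes, zero at the start; "wrist_torque": the same for the moment, N m; "opening": finger opening in m; "grip_force": force on a finger pad.
Only numpy, scipy, OpenCV 4.12 (cv2) and the standard library are available. Lean on these libraries where they do the work, as an engineer would, in place of code of your own. Each camera call takes 0.05 s, during which the arm holds its last target. There are 200 camera calls.

## Working session

There is one attempt and no reset: what is moved stays moved. The work goes in short steps, Python scripts to look and compute and a tool call to move; the robot and the scene stay as the last step left them, time stands still between calls to the robot, and variables do not carry over. Pictures are saved under pics/ and viewed, at most 10 in all, crops included, and the job is handed in when it is done.

Besides the shell and the picture viewer there is one more tool, called after "Call:" as name([rows], argument=value, ...), one row to a line, values as JSON. jog_arm: Moves the arm, as the interface text tells. Scaled input: -1 to 1 covers 5 cm each way for a shift and pi rad each way for a turn. Its arguments: {"type":"object","properties":{"plan":{"type":"array"}},"required":["plan"]}

```bash
ls; mkdir -p pics
cat > h.py <<'E'
import numpy as np, cv2
from station import bot
from scipy.spatial.transform import Rotation as R
def ray(name,u,v,m=None):
    m=m or bot.camera_model(name); f=240/np.tan(np.radians(m["fov_y"])/2)
    E=np.array(m["extrinsics"]); d=E[:3,:3]@np.array([(u-m["cx"])/f,(v-m["cy"])/f,1]); return E[:3,3],d
def atz(name,u,v,z,m=None):
    o,d=ray(name,u,v,m); return o+d*(z-o[2])/d[2]
def proj(name,P,m=None):
    m=m or bot.camera_model(name); f=240/np.tan(np.radians(m["fov_y"])/2)
    E=np.array(m["extrinsics"]); p=(np.atleast_2d(P)-E[:3,3])@E[:3,:3]
    return np.c_[m["cx"]+f*p[:,0]/p[:,2], m["cy"]+f*p[:,1]/p[:,2]]
E
python3 - <<'E'
from h import *
for n in ["scene","side","wrist"]:
    m=bot.camera_model(n); print(n,m)
    cv2.imwrite(f"pics/{n}0.png",bot.get_image(n))
print(bot.get_state())
E
```

```text
pics
scene {'fov_y': 45.74236556506855, 'cx': 310.8795196240145, 'cy': 237.29748058567785, 'extrinsics': array([[-0.88227339, -0.24261856,  0.40339794, -0.03324226],
       [-0.47058945,  0.43310127, -0.76874499,  1.06275108],
       [ 0.01179964, -0.86807807, -0.49628746,  0.77071576],
       [ 0.        ,  0.        ,  0.        ,  1.        ]])}
side {'fov_y': 45.73717165443203, 'cx': 323.0905368593979, 'cy': 228.50477044737235, 'extrinsics': array([[ 0.82938491, -0.19334148,  0.52415623, -0.13357412],
       [-0.55846299, -0.31291839,  0.76824551, -0.96272399],
       [ 0.0154844 , -0.92989309, -0.36750385,  0.52660244],
       [ 0.        ,  0.        ,  0.        ,  1.        ]])}
wrist {'fov_y': 62.8059787902441, 'cx': 307.4172180097339, 'cy': 237.6168455995223, 'extrinsics': array([[ 9.99999112e-01, -1.25973330e-04, -1.32666806e-03,
         6.24602351e-01],
       [-5.54974357e-04, -9.44454691e-01, -3.28641184e-01,
         8.52619724e-02],
       [-1.21157785e-03,  3.28641629e-01, -9.44453923e-01,
         3.71875490e-01],
       [ 0.00000000e+00,  0.00000000e+00,  0.00000000e+00,
         1.00000000e+00]])}
{'t': 0.15, 'joint_pos': array([-0.06817597,  0.41172758, -0.01271959,  1.59684239,  0.00559732,
        1.13431155, -0.08222766]), 'dq': array([-0.00046301, -0.00154854, -0.00029809, -0.00231824, -0.00014521,
        0.00102667,  0.00115264]), 'tau': array([ 8.68001844e-04, -6.01035547e+01,  6.82709701e-01, -2.99646127e+01,
        1.39312408e-02,  7.85868731e-03, -1.85852571e-05]), 'tool_pos': array([ 6.24617902e-01, -4.28008463e-05,  2.30642949e-01]), 'eef_rot': array([ 7.07114516e-01,  7.07098769e-01, -4.71272486e-04, -4.13032532e-04]), 'force': array([-0.71718163, -0.04576142, -0.61909916]), 'wrist_torque': array([-0.02410839, -0.04534886,  0.00607059]), 'grip_force': 0.0, 'opening': 0.08501693929903817}
```

View pics/scene0.png

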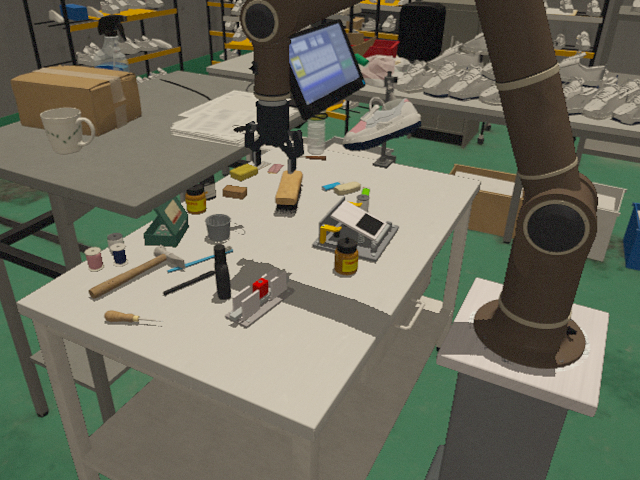

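View pics/side0.png

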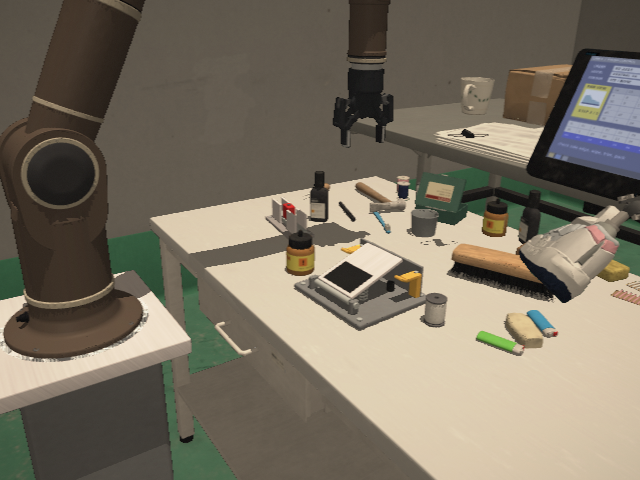

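Run:
```python
import cv2
a=cv2.imread("pics/scene0.png")[180:330,205:405]; b=cv2.imread("pics/side0.png")[170:335,260:460]
cv2.imwrite("pics/c1.png",cv2.resize(a,None,fx=4,fy=4,interpolation=cv2.INTER_CUBIC)[:600])
cv2.imwrite("pics/c2.png",cv2.resize(b,None,fx=3.6,fy=3.6,interpolation=cv2.INTER_CUBIC)[:600])
```

```text
(no output)
```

View pics/c1.png

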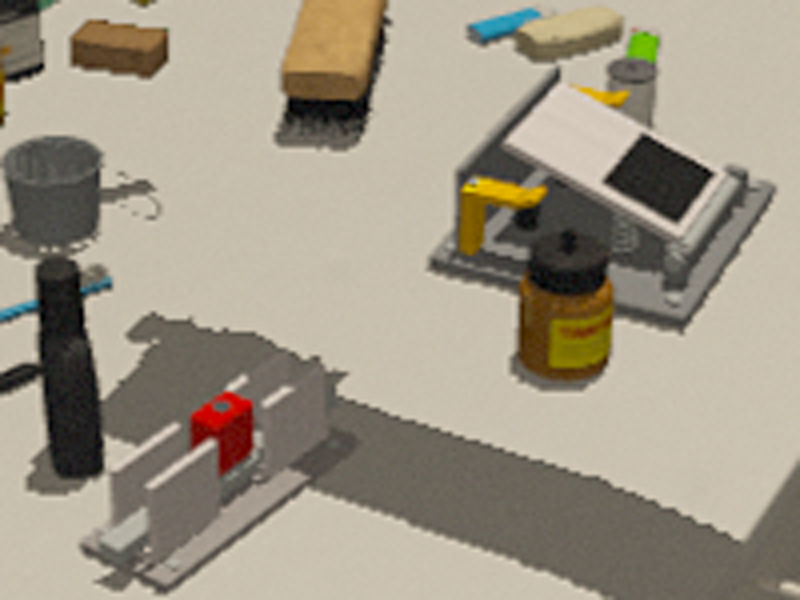

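View pics/c2.png

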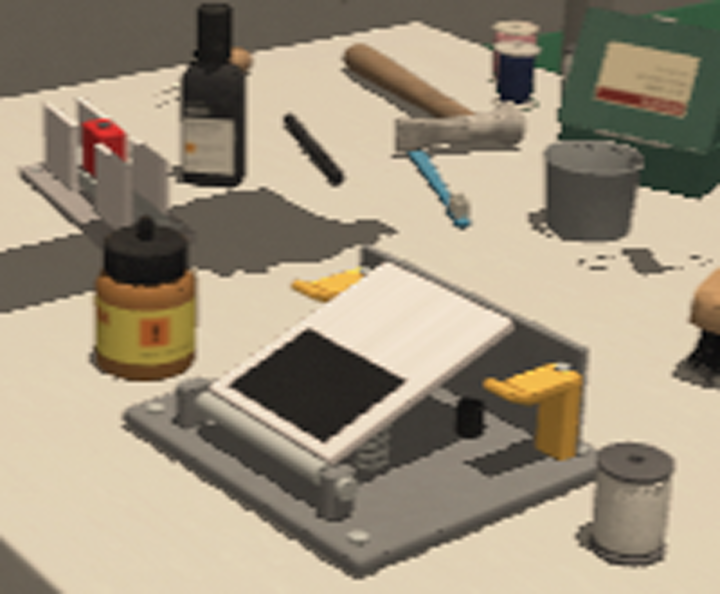

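```bash
cat > fit.py <<'E'
from h import *
from scipy.optimize import least_squares
M={n:bot.camera_model(n) for n in ["scene","side"]}
s=lambda u,v:(u/4+205,v/4+180); d=lambda u,v:(u/3.6+260,v/3.6+170)
def fit(obs,x0):
    def res(q,full=False):
        c,sn=np.cos(q[2]),np.sin(q[2]); r=[]
        for n,(u,v),P in obs:
            P=np.array(P)/1000; W=[q[0]+c*P[0]-sn*P[1],q[1]+sn*P[0]+c*P[1],P[2]]
            r+=list(proj(n,W,M[n])[0]-[u,v])
        return np.array(r)
    f=least_squares(res,x0,loss="soft_l1"); return f.x,res(f.x).reshape(-1,2).round(1)
st=[("scene",s(683,328),(-95,100,0)),("scene",s(432,268),(85,100,0)),("scene",s(502,140),(52,50,82)),("scene",s(565,83),(52,-50,82)),("scene",s(672,236),(-73.8,50,39)),
("side",d(360,576),(-95,-100,0)),("side",d(127,420),(-95,100,0)),("side",d(388,265),(52,50,82)),("side",d(513,325),(52,-50,82)),("side",d(213,388),(-73.8,50,39)),("side",d(328,460),(-73.8,-50,39)),("side",d(485,383),(14,-78,68)),("scene",s(547,190),(14,78,68))]
p=atz("scene",*s(600,200),0.02,M["scene"]); print(p)
x,r=fit(st,[p[0],p[1],0]); print("stand",x,r.tolist())
for n,uv,uv2,hz in [("jar",s(565,370),d(146,367),0),("spool",None,d(630,548),0),("bottle",s(75,468),d(212,178),0)]:
    print(n,[atz(k,*q,hz,M[k])[:2].round(3) for k,q in (("scene",uv),("side",uv2)) if q])
print("jar top",atz("scene",*s(569,255),.085,M["scene"]),atz("side",*d(146,240),.085,M["side"]), "spool top",atz("side",*d(633,462),.05,M["side"]),"bottle top",atz("scene",*s(58,268),.131,M["scene"]),atz("side",*d(215,10),.131,M["side"]))
p=atz("scene",*s(222,405),.062,M["scene"]);p2=atz("side",*d(105,128),.062,M["side"]);print("red",p,p2)
a,b=atz("scene",*s(163,592),0,M["scene"]),atz("scene",*s(312,484),0,M["scene"]);print(a,b)
cr=[("scene",s(222,405),(0,0,62)),("side",d(105,128),(0,0,62)),("scene",s(163,592),(-32,85,0)),("scene",s(82,550),(32,85,0))]
print("cradle",*fit(cr,[p[0],p[1],np.arctan2((a-b)[1],(a-b)[0])-np.pi/2]))
E
python3 fit.py
```

```text
[ 0.49090376 -0.19422187  0.02      ]
stand [ 0.48844546 -0.19311066  0.05440751] [[0.3, 0.5], [-1.2, -0.5], [1.0, -1.2], [-0.5, -1.8], [2.7, -0.5], [-0.8, 1.9], [-1.4, 1.4], [0.2, -2.0], [0.6, -1.8], [-1.5, -0.9], [-0.2, -0.5], [3.7, -0.7], [-1.1, -1.4]]
jar [array([ 0.435, -0.019]), array([ 0.438, -0.044])]
spool [array([ 0.533, -0.345])]
bottle [array([0.638, 0.211]), array([0.644, 0.198])]
jar top [ 0.43384535 -0.01446318  0.085     ] [ 0.43199525 -0.05293461  0.085     ] spool top [ 0.52848116 -0.34604469  0.05      ] bottle top [0.64135978 0.20755564 0.131     ] [0.63635111 0.18490268 0.131     ]
red [0.54787524 0.19176418 0.062     ] [0.54384587 0.18031948 0.062     ]
[0.53109638 0.28015358 0.        ] [0.51096135 0.15823034 0.        ]
cradle [ 0.54851574  0.19073662 -0.15043992] [[ 0.  -0.3]
 [-0.5 -1.5]
 [ 0.7  0.1]
 [-0.8 -0.8]]
```

Call:
jog_arm([
  [0, 0, 0, 0.748, -0.31, 0.12, -1],
  [0, 0, 0, 0.748, -0.31, 0.12, -1],
  [0, 0, 0, 0.748, -0.31, 0.12, -1],
  [0, 0, 0, 0.748, -0.31, 0.12, -1],
  [0, 0, 0, 0.748, -0.31, 0.12, -1],
  [0, 0, 0.048, 0, 0, 0, -1],
  [0, 0, 0, 0, 0, 0, -1],
  [0, 0, 0, 0, 0, 0, -1],
  [0, 0, 0, 0, 0, 0, -1],
])

```text
t: 1.27
tool_pos: [0.5478, 0.1863, 0.2013]
eef_rot: [0.758, 0.652, -0.0, 0.0]
force: [0.1, -0.4, 0.3]
opening: 0.0854
grip_force: 0.0
```

Run:
```python
from h import *
s=bot.get_state(); m=bot.camera_model("wrist"); im=bot.get_image("wrist")
np.save("m1.npy",m,allow_pickle=True); cv2.imwrite("pics/w1.png",im)
print(s["t"],s["tool_pos"],R.from_quat(s["eef_rot"]).as_matrix().round(3).tolist(),s["dq"].round(3))
```

```text
1.275 [0.54778714 0.18627662 0.20129869] [[0.15, 0.989, 0.0], [0.989, -0.15, -0.0], [-0.0, 0.0, -1.0]] [-0.001 -0.    -0.     0.    -0.001  0.    -0.009]
```

View pics/w1.png

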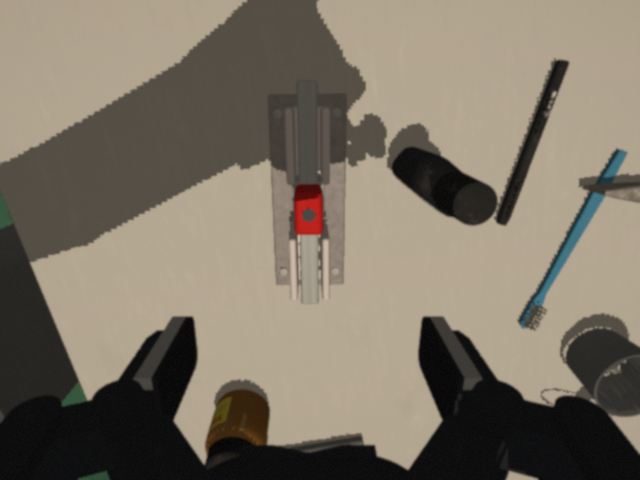

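```bash
cat > p.py <<'E'
from h import *
m=np.load("m1.npy",allow_pickle=True).item()
a=lambda u,v,z:atz("wrist",u,v,z,m)
print("red",a(309,197,.062)); e1,e2=a(308,81,.026),a(310,302,.026)
print(e1,e2,(e1+e2)/2,np.linalg.norm(e1-e2),"yaw",np.arctan2(*(e2-e1)[:2])*-1)
c=np.array([a(*q,.008) for q in [(268,95),(347,95),(343,284),(276,284)]]);print(c,c.mean(0))
l=(c[0]+c[1]-c[2]-c[3]);print("yaw base",-np.arctan2(l[0],l[1]))
print("bottle top",a(475,203,.131)[:2],"bottom",a(410,160,0)[:2])
E
python3 p.py
```

```text
red [0.55158396 0.20494506 0.062     ]
[0.56294846 0.28443837 0.026     ] [0.53690473 0.10041279 0.026     ] [0.54992659 0.19242558 0.026     ] 0.18585932662216562 yaw 3.001003972425834
[[0.52989136 0.27973005 0.008     ]
 [0.59239532 0.27023214 0.008     ]
 [0.56905103 0.10485649 0.008     ]
 [0.50679602 0.11432634 0.008     ]] [0.54953343 0.19228626 0.008     ]
yaw base -0.1394829002943844
bottle top [0.64400432 0.20394341] bottom [0.6407498  0.20961267]
```

Call:
jog_arm([
  [0, 0, -0.0034, 0.118, 0.022, 0.4, -0.15],
  [0, 0, 0, 0, 0, 0.8, -0.15],
  [0, 0, 0, 0, 0, 0.8, -0.15],
  [0, 0, 0, 0, 0, 0.7, -0.15],
  [0, 0, 0, 0, 0, 0.4, -0.15],
  [0, 0, 0, 0, 0, 0.29, -0.15],
  [0, 0, 0, 0, 0, 0, -0.15],
  [0, 0, 0, 0, 0, 0, 1],
  [0, 0, 0, 0, 0, 0, 1],
  [0, 0, 0, 0, 0, 0, 1],
  [0, 0, 0, 0, 0, 0, 1],
  [0, 0, 0, 0, 0, 0, 1],
])

```text
t: 2.82
tool_pos: [0.5502, 0.193, 0.0329]
eef_rot: [0.755, 0.656, 0.001, 0.0]
force: [-1.8, -0.4, 6.4]
opening: 0.0214
grip_force: 59.8
```

Call:
jog_arm([
  [0, 0, 0, 0, 0, -0.4, 1],
  [0, 0, 0, 0, 0, -0.8, 1],
  [0, 0, 0, 0, 0, -0.8, 1],
  [0, 0, 0, 0, 0, 0, 1],
  [0, 0, 0, -0.4, 0.2, 0, 1],
  [0, 0, 0, -0.7, 0.42, 0, 1],
  [0, 0, 0, -0.7, 0.42, 0, 1],
  [0, 0, 0, -0.7, 0.42, 0, 1],
  [0, 0, -0.031, -0.53, 0.31, 0, 1],
  [0, 0, -0.031, -0.2, 0.1, 0, 1],
  [0, 0, 0, 0, 0, 0.4, 1],
  [0, 0, 0, 0, 0, 0.8, 1],
  [0, 0, 0, 0, 0, 0.6, 1],
  [0, 0, 0, 0, 0, 0.3, 1],
  [0, 0, 0, 0, 0, 0.14, 1],
  [0, 0, 0, 0, 0, 0, 1],
])

```text
t: 4.82
tool_pos: [0.6208, 0.0202, 0.0202]
eef_rot: [0.687, 0.726, 0.0, 0.0]
force: [0.6, 0.5, -2.3]
opening: 0.021
grip_force: 59.5
```

Call:
jog_arm([
  [0, 0, 0, 0, 0, 0.02, 1],
  [0, 0, 0, 0, 0, 0, -1],
  [0, 0, 0, 0, 0, 0, -1],
  [0, 0, 0, 0, 0, 0, -1],
  [0, 0, 0, 0, 0, -0.3, -1],
  [0, 0, 0, 0, 0, -0.9, -1],
  [0, 0, 0, 0, 0, -0.8, -1],
  [0, 0, 0, -0.82, -0.646, -0.6, -1],
  [0, 0, 0, -0.82, -0.646, -0.6, -1],
  [0, 0, 0, -0.82, -0.646, -0.6, -1],
  [0, 0, 0, -0.82, -0.646, -0.6, -1],
  [0, 0, 0, -0.82, -0.646, -0.6, -1],
  [0, 0, -0.0556, 0, 0, 0, -1],
  [0, 0, -0.0556, 0, 0, 0, -1],
  [0, 0, -0.0556, 0, 0, 0, -1],
  [0, 0, -0.0556, 0, 0, 0, -1],
  [0, 0, -0.0556, 0, 0, 0, -1],
  [0, 0, -0.0556, 0, 0, 0, -1],
  [0, 0, -0.0556, 0, 0, 0, -1],
  [0, 0, -0.0556, 0, 0, 0, -1],
])

```text
t: 7.32
tool_pos: [0.4704, -0.1934, 0.27]
eef_rot: [0.056, 0.998, -0.0, 0.001]
force: [0.2, 0.6, -0.6]
opening: 0.0857
grip_force: 0.0
```

Call:
jog_arm([
  [0, 0, -0.0556, 0, 0, 0, -1],
  [0, 0, 0, 0, 0, 0, -1],
  [0, 0, 0, 0, 0, 0, -1],
])

```text
t: 7.7
tool_pos: [0.4704, -0.1935, 0.2694]
eef_rot: [-0.026, 1.0, -0.0, 0.0]
force: [0.6, -0.4, -0.0]
opening: 0.0853
grip_force: 0.0
```

Run:
```python
from h import *
s=bot.get_state(); m=bot.camera_model("wrist"); im=bot.get_image("wrist")
np.save("m2.npy",m,allow_pickle=True); cv2.imwrite("pics/w2.png",im)
print(s["t"],s["tool_pos"],R.from_quat(s["eef_rot"]).as_matrix().round(3).tolist(),s["joint_pos"].round(2))
```

```text
7.7 [ 0.47041587 -0.19351168  0.26937318] [[-0.999, -0.052, 0.001], [-0.052, 0.999, -0.0], [-0.001, -0.0, -1.0]] [ 0.44  0.19 -0.16  1.81  0.03  1.14  1.88]
```

View pics/w2.png

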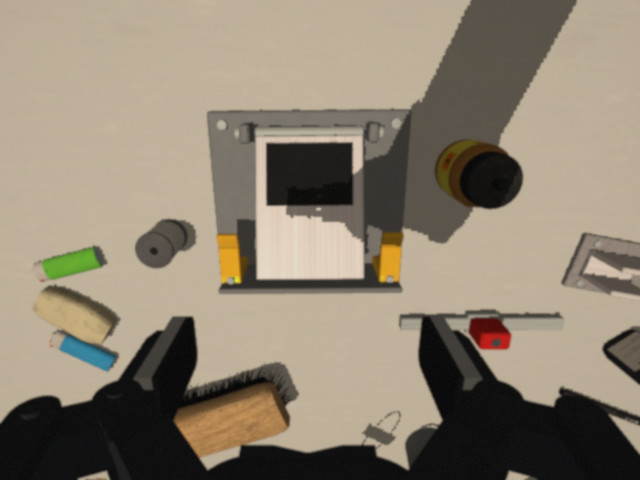

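```bash
cat > p2.py <<'E'
from h import *
from scipy.optimize import least_squares
m=np.load("m2.npy",allow_pickle=True).item()
obs=[((256,279.5),(52,-50,82)),((364,279.5),(52,50,82)),((256,136),(-73.8,-50,39)),((363,136),(-73.8,50,39)),((379.5,233.5),(14,68,68)),((402.5,233.5),(14,88,68)),((217.5,235.5),(14,-88,68)),((241,235.5),(14,-68,68)),((208,111.5),(-95,-100,None)),((410.5,109.5),(-95,100,None))]
def res(q):
    c,s=np.cos(q[2]),np.sin(q[2]);r=[]
    for uv,P in obs:
        x,y,z=[q[3] if v is None else v/1000 for v in P]
        r+=list(proj("wrist",[q[0]+c*x-s*y,q[1]+s*x+c*y,z],m)[0]-uv)
    return np.array(r)
f=least_squares(res,[.488,-.193,.05,.01]);print("stand",f.x.round(4),res(f.x).reshape(-1,2).round(1).tolist())
a=lambda u,v,z:atz("wrist",u,v,z,m)
e1,e2=a(400,323,.012),a(563,321.5,.012);print("bar",(e1+e2)/2,e2-e1,"grip",a(496,342,.048), "yaw",-np.arctan2(*(e2-e1)[:2]))
print("jar lid",a(492,178,.074),"spool top",a(155,250,.05))
E
python3 p2.py
python3 - <<'E'
import cv2
a=cv2.imread("pics/w2.png")[100:360,200:600]
cv2.imwrite("pics/c3.png",cv2.resize(a,None,fx=2,fy=2,interpolation=cv2.INTER_CUBIC))
E
```

```text
stand [ 0.4889 -0.1899  0.0589  0.0028] [[0.0, 0.6], [0.7, -0.2], [-1.1, -0.6], [0.8, -1.5], [4.4, 1.7], [3.1, 1.5], [-2.9, 0.9], [-4.7, 0.7], [-0.2, -0.9], [-0.1, -0.6]]
bar [0.61799081 0.01680713 0.012     ] [-0.01170231  0.18866524  0.        ] grip [0.62032263 0.01791292 0.048     ] yaw 0.06194746235610464
jar lid [ 0.44027339 -0.03549621  0.074     ] spool top [ 0.53169962 -0.33996458  0.05      ]
```

View pics/c3.png

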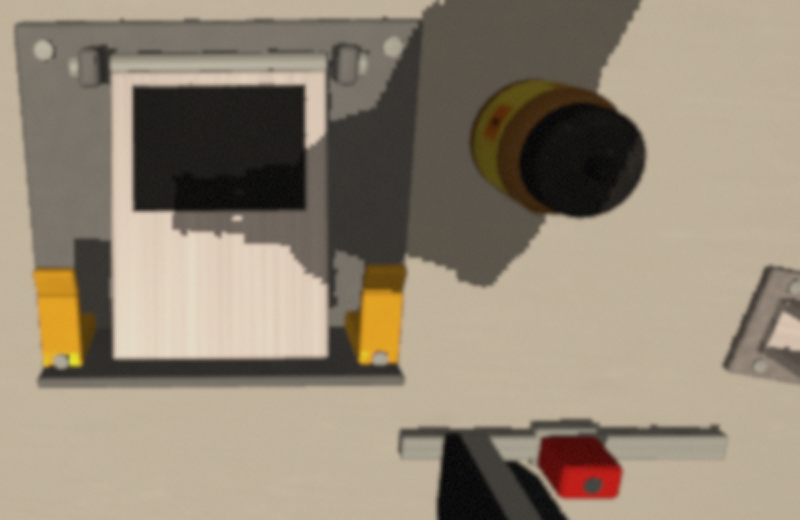

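Call:
jog_arm([
  [0, 0, 0, -0.645, 0.82, 0.5, -1],
  [0, 0, 0, -0.645, 0.82, 0.5, -1],
  [0, 0, 0, -0.645, 0.82, 0.5, -1],
  [0, 0, 0, -0.645, 0.82, 0.5, -1],
  [0, 0, 0, -0.645, 0.82, 0.5, -1],
  [0, 0, 0, 0, 0, 0.8, -1],
  [0, 0, 0, 0, 0, 0.8, -1],
  [0, 0, 0, 0, 0, 0.6, -1],
  [0, 0, 0, 0, 0, 0.3, -1],
  [0, 0, 0, 0, 0, 0.04, -1],
  [0, 0, 0, 0, 0, 0, 1],
  [0, 0, 0, 0, 0, 0, 1],
  [0, 0, 0, 0, 0, 0, 1],
  [0, 0, 0, 0, 0, 0, 1],
  [0, 0, 0, 0, 0, 0, 1],
])

```text
t: 9.62
tool_pos: [0.6209, 0.0201, 0.018]
eef_rot: [-0.028, 1.0, -0.0, 0.001]
force: [-1.0, -1.4, 6.0]
opening: 0.0332
grip_force: 61.2
```

Call:
jog_arm([
  [0, 0, 0, 0, 0, -0.4, 1],
  [0, 0, 0, 0, 0, -0.8, 1],
  [0, 0, 0, 0, 0, -0.8, 1],
  [0, 0, 0, 0, 0, -0.6, 1],
  [0, 0, 0, 0.288, -0.405, 0, 1],
  [0, 0, 0, 0.6, -0.805, 0, 1],
  [0, 0, 0, 0.6, -0.805, 0, 1],
  [0, 0, 0, 0.6, -0.805, 0, 1],
  [0, 0, 0, 0.6, -0.805, 0, 1],
  [0, 0, 0, 0.25, -0.4, 0, 1],
  [0, 0, 0, 0, 0, 0, 1],
  [0, 0, 0, 0, 0, 0.5, 1],
  [0, 0, 0, 0, 0, 0.4, 1],
  [0, 0, 0, 0, 0, 0, 1],
  [0, 0, 0, 0, 0, 0, 1],
])

```text
t: 11.5
tool_pos: [0.4849, -0.1885, 0.1023]
eef_rot: [-0.028, 1.0, 0.0, 0.0]
force: [-0.1, 0.8, -3.2]
opening: 0.0332
grip_force: 60.1
```

Run:
```python
from h import *
s=bot.get_state(); print(s["t"],s["tool_pos"],s["force"],R.from_quat(s["eef_rot"]).as_matrix().round(3).tolist())
w=bot.get_image("wrist")[60:360,180:480];a=bot.get_image("side")[215:365,270:470]
a=cv2.resize(a,(533,400),interpolation=cv2.INTER_CUBIC);w=cv2.resize(w,(267,267))
c=np.zeros((600,800,3),np.uint8); c[:400,:533]=a; c[:267,533:]=w
d=cv2.resize(bot.get_image("scene")[190:270,310:412],(255,200),interpolation=cv2.INTER_CUBIC);c[400:,:255]=d
cv2.imwrite("pics/s3.png",c)
```

```text
11.5 [ 0.48488285 -0.18848237  0.10228336] [-0.05451706  0.84584477 -3.21670955] [[-0.998, -0.057, 0.0], [-0.057, 0.998, 0.0], [-0.0, 0.0, -1.0]]
```

View pics/s3.png

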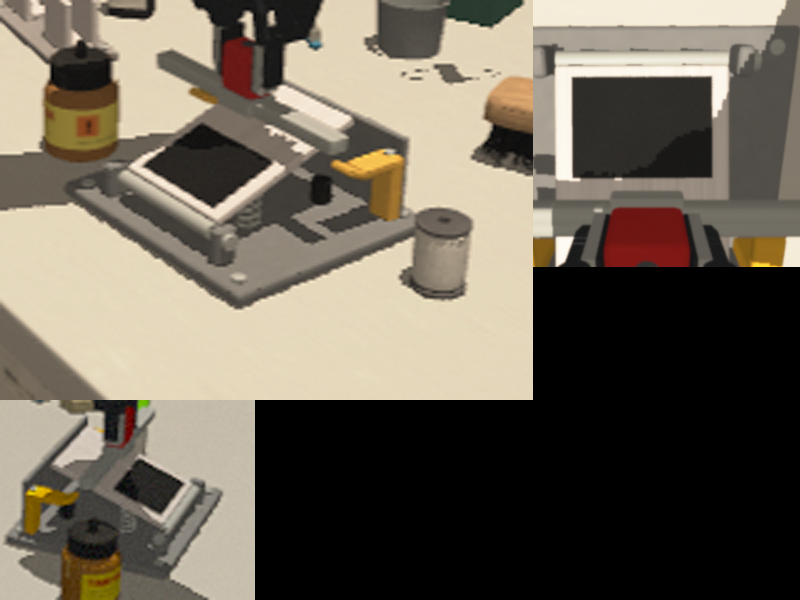

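Call:
jog_arm([
  [0, 0, 0, 0, 0, 0.25, 1],
  [0, 0, 0, 0, 0, 0.25, 1],
  [0, 0, 0, 0, 0, 0.2, 1],
  [0, 0, 0, 0, 0, 0.14, 1],
  [0, 0, 0, 0, 0, 0.07, 1],
  [0, 0, 0, 0, 0, 0, 1],
  [0, 0, 0, 0, 0, 0, 1],
])

```text
t: 12.52
tool_pos: [0.4876, -0.189, 0.0571]
eef_rot: [-0.028, 1.0, -0.0, 0.003]
force: [3.6, 0.5, 7.2]
opening: 0.0336
grip_force: 61.6
```

Call:
jog_arm([
  [0, 0, 0, 0, 0, 0.03, 1],
  [0, 0, 0, 0, 0, 0, 1],
  [0, 0, 0, -0.1, 0, 0, 1],
  [0, 0, 0, -0.1, 0, 0, 1],
  [0, 0, 0, -0.1, 0, 0, 1],
  [0, 0, 0, -0.1, 0, 0, 1],
  [0, 0, 0, 0, 0, 0, 1],
])

```text
t: 13.4
tool_pos: [0.5013, -0.1889, 0.0556]
eef_rot: [-0.027, 1.0, -0.0, -0.003]
force: [-14.8, -1.1, 29.2]
opening: 0.0332
grip_force: 64.3
```

Call:
jog_arm([
  [0, 0, 0, 0, 0, -0.012, 1],
  [0, 0, 0, -0.1, 0, 0, 1],
  [0, 0, 0, -0.1, 0, 0, 1],
  [0, 0, 0, -0.1, 0, 0, 1],
  [0, 0, 0, 0, 0, 0, 1],
])

```text
t: 14.02
tool_pos: [0.5173, -0.188, 0.0557]
eef_rot: [-0.027, 1.0, -0.0, -0.002]
force: [-9.2, -0.8, 19.7]
opening: 0.0333
grip_force: 63.1
```

Call:
jog_arm([
  [0, 0, 0, -0.1, 0, -0.004, 1],
  [0, 0, 0, -0.1, 0, 0, 1],
  [0, 0, 0, -0.1, 0, 0, 1],
  [0, 0, 0, -0.06, 0, 0, 1],
  [0, 0, 0, 0, 0, 0, 1],
])

```text
t: 14.65
tool_pos: [0.5353, -0.1868, 0.0557]
eef_rot: [-0.027, 1.0, -0.0, -0.002]
force: [-8.9, 0.0, 16.2]
opening: 0.0331
grip_force: 62.9
```

Call:
jog_arm([
  [0, 0, 0, -0.04, 0, 0, 1],
  [0, 0, 0, -0.04, 0, 0, 1],
  [0, 0, 0, 0, 0, 0, 1],
])

```text
t: 15.02
tool_pos: [0.5365, -0.1868, 0.0556]
eef_rot: [-0.028, 1.0, -0.0, -0.005]
force: [-18.8, -0.9, 23.2]
opening: 0.0335
grip_force: 63.8
```

Call:
jog_arm([
  [0, 0, 0, -0.04, 0, 0, 1],
  [0, 0, 0, 0, 0, 0, 1],
])

```text
t: 15.28
tool_pos: [0.5368, -0.1868, 0.0555]
eef_rot: [-0.027, 1.0, -0.0, -0.006]
force: [-23.6, -0.1, 29.1]
opening: 0.0331
grip_force: 64.6
```

Run:
```python
from h import *
s=bot.get_state(); print(s["t"],s["tool_pos"],s["force"],s["wrist_torque"])
c=np.zeros((600,800,3),np.uint8)
c[:400,:533]=cv2.resize(bot.get_image("side")[215:365,270:470],(533,400),interpolation=cv2.INTER_CUBIC)
c[:267,533:]=cv2.resize(bot.get_image("wrist")[60:360,160:460],(267,267))
c[280:480,533:788]=cv2.resize(bot.get_image("scene")[190:270,310:412],(255,200),interpolation=cv2.INTER_CUBIC)
cv2.imwrite("pics/s4.png",c)
```

```text
15.275 [ 0.53681462 -0.18683129  0.05550651] [-23.56320512  -0.12668441  29.12913124] [-0.2397866   5.14113972  0.28280653]
```

View pics/s4.png

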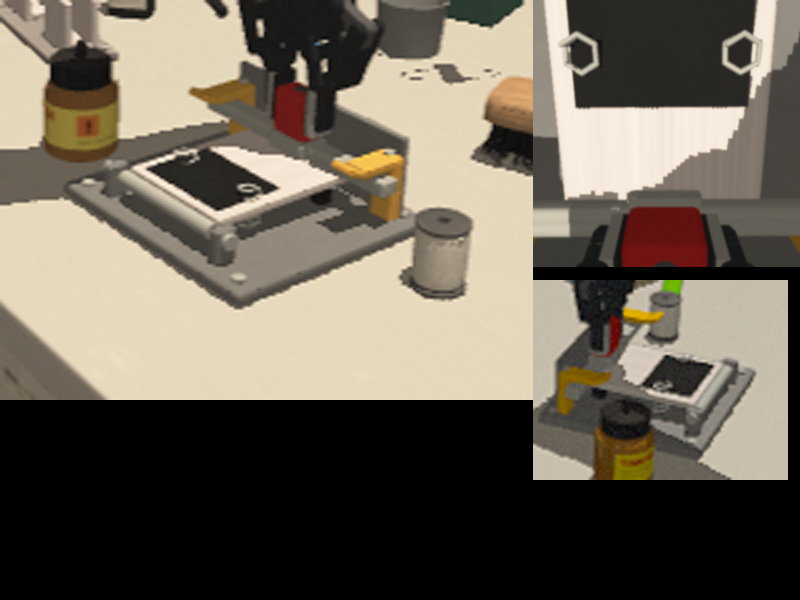

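Call:
jog_arm([
  [0, 0, 0, 0.06, 0, -0.008, 1],
  [0, 0, 0, 0, 0, 0, 1],
  [0, 0, 0, 0, 0, 0, -1],
  [0, 0, 0, 0, 0, 0, -1],
  [0, 0, 0, 0, 0, 0, -1],
  [0, 0, 0, 0, 0, 0, -1],
  [0, 0, 0, 0, 0, -0.2, -1],
  [0, 0, 0, 0, 0, -0.5, -1],
  [0, 0, 0, 0, 0, -0.8, -1],
  [0, 0, 0, 0, 0, -0.8, -1],
  [0, 0, 0, 0.8, 0, -0.7, -1],
  [0, 0, 0, 0.4, 0, -0.5, -1],
  [0, 0, 0, 0, 0, 0, -1],
  [0, 0, 0, 0, 0, 0, -1],
])

```text
t: 17.18
tool_pos: [0.4809, -0.1889, 0.2309]
eef_rot: [-0.028, 1.0, -0.0, 0.0]
force: [-0.1, 0.3, 0.2]
opening: 0.0854
grip_force: 0.0
```

Run:
```python
from h import *
s=bot.get_state(); print(s["t"],s["tool_pos"],s["force"]); np.save("m3.npy",bot.camera_model("wrist"),allow_pickle=True)
w=bot.get_image("wrist"); cv2.imwrite("pics/w4.png",w)
c=np.zeros((600,800,3),np.uint8)
c[:,:]=0
c[:360,:480]=cv2.resize(bot.get_image("side")[215:365,270:470],(480,360),interpolation=cv2.INTER_CUBIC)
c[:240,480:800]=cv2.resize(w,(320,240))
c[360:600,:800]=0
cv2.imwrite("pics/s5.png",w)
```

```text
17.175 [ 0.48094081 -0.18894797  0.2309253 ] [-0.09232071  0.3049584   0.24174675]
```

View pics/w4.png

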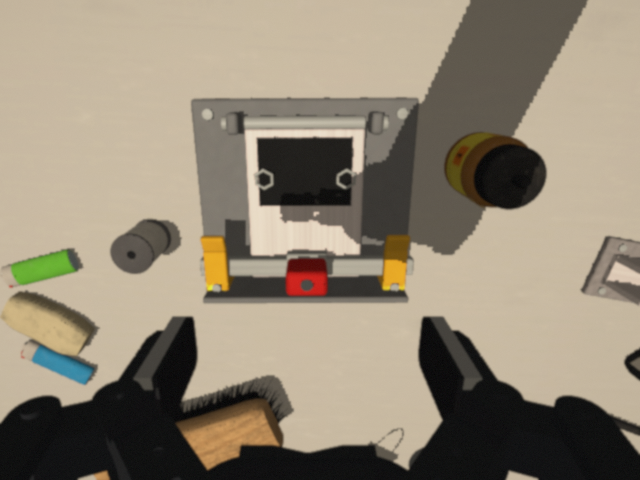

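Run:
```python
from h import *
m=np.load("m3.npy",allow_pickle=True).item()
print(atz("wrist",307,285.5,.087,m), [atz("wrist",u,v,.051,m) for u,v in ((200,267),(413,267))])
print(bot.finish_job())
```

```text
[ 0.53598481 -0.18583512  0.087     ] [array([ 0.54077477, -0.2808201 ,  0.051     ]), array([ 0.53028878, -0.09183118,  0.051     ])]
the job is handed in; nothing more can be done
None
```

The job is handed in at about 17 s of the 64 s allowed. The last wrist picture shows the plate locked level, with the bar under both hooks, within about 2 mm of home and centred, and the gripper let go. The jar and spool stand where they were; the bottle is not in that picture, but the arm stayed clear of it. No verdict came back.

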